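# Dispense one batch token and nudge it over to the cheese wedge

## Robot

A 6-joint arm with a two-finger parallel gripper is mounted at the origin on a cart in front of the work surface, level with it; the furniture and walls round the work are solid. World frame = base frame: x ahead of the robot, y to its left, z up, the work surface at z = 0. Lengths are in m, angles in rad, forces in N, time in s.
With the tool pointing down it reaches from about 0.35 to 0.975 m from the base axis. Payload 7.1 kg.
Tool frame: the origin (TCP) lies on the centre line of the jaws, within the pads' length; the fingertips stand ahead of it and the grasp point (between the pads) lies 6 mm ahead of it (ctrl.tips_ahead is the z of the fingertips in the tool frame, in m); z points along the fingers, y is the line along which they close (so a half turn about z gives the same grasp; the last joint's range is limited). The gripper opens to 88 mm and grips with 3 to 60 N. Pads are 20 mm wide; open, the fingers measure 115 mm over their backs; the gripper's body (75 mm by 178 mm) begins 61 mm behind the grasp point.
Start: joints at [-1.336, 0.423, 1.63, -0, 1.089, -0.019], TCP at [0.157, -0.605, 0.213] pointing down, gripper open.
Joint ranges: [-3, 3], [-0.9, 2.11], [0.09, 2.58], [-1.31, 4.45], [0.11, 2.69], [-2.54, 2.54]. Speed limits (rad/s): [2.39, 2.39, 3.01, 3.14, 3.14, 3.14].

## Interface

Orientations are given as a 3x3 rotation matrix whose columns are the frame's x, y, z axes.
In Python, from plant import readout, grab_frame, camera_params, workorder, ctrl gives the robot as it stands.
- The arm moves only by the tool carry_out, never from a script. Its argument "moves" is a list that holds one entry, the list of rows, each a list of 5 numbers: the shift along the tool's x, y, z in mm, then the turn about the tool's z in rad, then the finger opening in mm, from 0 to 87.8. In form: [[[dx, dy, dz, twist, jaw], ...]]. A call has 1 to 8 rows; each row shifts and turns the commanded pose from where the row before left it, along the tool's axes as they then stand; what a row does not reach is not made up. A row lasts 1/8 s, in which the tool goes at most 62.5 mm and 10.7 degrees, less where a joint would pass 70% of its speed; a pose out of reach is approached as far as the arm can. A call is refused whole if a number of a shift passes 62.5 or a number of a turn 0.188, either way. A call with a gripper value outside its range is refused whole. The fingers move at their own pace and stop on an object; the grip force is fixed at half the most. Time passes only in rows, so rows that do not move let the fingers close. It gives the time, the measured TCP pose, the force, the opening and the grip force at its end, in the units of the state.
- readout.observe(): the state, without advancing time (a new reading comes with each control period).
- grab_frame(name): name is "side" or "top"; returns (picture, depth): 420x560x3 uint8, red, green, blue; 420x560 float32, m along the optical axis (not along the pixel's ray), 0 where there is no reading.
- camera_params(name): a dict with "fx", "fy", "cx", "cy" (pixels), "pose" (4x4, takes a point from camera to world coordinates). Camera axes: x right, y down, z forward; pixel columns grow to the right and rows downward; lengths in m; the calibration is good to about 2 mm. A picture is of the moment at which its call begins. camera_params takes no time and is no camera call.
- workorder.sign_off(): hands the job in; it is judged then, once.
The state is a dict: "time": time; "q": joint angles; "qd": joint speeds; "effort": joint torques, N m; "position": TCP position; "tcp_rot": TCP orientation; "force": force on the tool from outside, world axes, zero at the start; "wrist_torque": the same for the moment, N m; "width": finger opening in m; "grasp_force": force on a finger pad.
Only numpy, scipy, OpenCV 4.12 (cv2) and the standard library are available. Lean on these libraries where they do the work, as an engineer would, in place of code of your own. Each camera call takes 0.05 s, during which the arm holds its last target. There are 200 camera calls.

## Task

Press the green plunger of the token dispenser once, all the way down, and let it come back up, so that exactly one blue batch token is ejected onto the table. Then nudge that token aside with the fingertips, sliding it flat over the table, until it lies right beside the small cheese wedge that stands on the bare steel table (touching it, or with less than a finger's width between). Do not grip or lift anything, and leave the wedge and everything else where it is.

Things in the scene. Friction and masses are not known exactly. Their poses are not given: they have to be found in the camera images.
- dispenser: Token dispenser, fixed, 143 x 62 mm; yaw differs. Origin: underside, under the axis of the token magazine; its -x points out of the outlet (roughly to the robot), y across, z up. White square magazine (x and y within 31 mm, 44 mm high, open on top, slot in front) with three tokens on a 3 mm floor; behind it (x 27.5 to 115) a metal housing 46 mm high with the plunger at x = 70 mm.
- outlet (a point): Middle of the outlet's lower edge in the magazine's front face, 27.5 mm ahead of the dispenser's origin, at table height. An ejected token drops 3 mm onto the table and lies with its centre about 48 mm ahead of this point (several cm farther after a quick press).
- plunger (a joint): Green knob 38 mm across on a vertical spring plunger; value = depth pressed in m, 0 up, 0.032 fully down. Full depth takes about 4 N; it springs back by itself. It drives a pusher 2.5 mm toward the outlet per mm pressed, which ejects the lowest token; when it is back up the next token drops into place, so another full press would eject another.
- plunger_top (a point): Centre of the flat top of the green knob (flat part 24 mm across): 98 mm above the table when up, 66 mm when fully down. It moves with the plunger.
- token_1: Lowest token in the magazine, the one ejected by the first press: blue plastic disc 44 mm across, 12 mm thick, about 15 g. Origin: centre of its underside, z up.
- token_2: Second token from below, same make; must stay in the magazine (it drops by 12 mm).
- token_3: Top (third) token; must stay in the magazine.
- cheese_wedge: Small loose wedge of pale cheese with a tan rind, 43 x 56 x 34 mm, about 45 g (slides easily if bumped), on the bare table to the left or right of the dispenser's outlet. Origin: centre of its underside. Other cut cheese lies on the cutting board and does not count.
- label_roll: Loose roll of white labels, 75 x 67 x 30 mm, lying flat on the side opposite the wedge. Bystander. Origin: centre of its underside.
- tape_roll: Loose roll of brown tape, 92 x 90 x 48 mm, lying flat right of the dispenser, before the vacuum packer. Bystander. Origin: centre of its underside.
- cheese_jar: Loose closed jar of cheese cubes with a cream lid, 72 mm across, 100 mm high, standing left of the dispenser. Bystander. Origin: centre of its underside.
Not all that is in view belongs to the job. Leave any orange, turquoise or yellow look-alike of the token_3 alone.

How it is judged:
By the outcome, as a careful person would: the job done as asked, in the order asked, and still so for the second after the job is handed in, with the robot touching nothing.
It also fails if it takes over 58 s, if anything falls off the work surface, if the arm or the gripper's body presses on something with over 40 N, if the wrist force passes 120 N, or if a joint passes its speed limit or range.

## Working session

There is one attempt and no reset: what is moved stays moved. The work goes in short steps, Python scripts to look and compute and a tool call to move; the robot and the scene stay as the last step left them, time stands still between calls to the robot, and variables do not carry over. Pictures are saved under pics/ and viewed, at most 10 in all, crops included, and the job is handed in when it is done.

Besides the shell and the picture viewer there is one more tool, called after ">>>" as name(argument=value, ...) on one line, values as JSON. carry_out: Moves the arm, as the interface text tells. Its arguments: {"type":"object","properties":{"moves":{"type":"array","items":{"type":"array","items":{"type":"array","items":{"type":"number"}}}}},"required":["moves"]}

```bash
mkdir -p pics
cat > h.py <<'E'
import numpy as np, cv2
from plant import readout, grab_frame, camera_params, workorder, ctrl
def snap(n,f):
    p,d=grab_frame(n); cv2.imwrite(f'pics/{f}.png',p[:,:,::-1]); np.save(f'pics/{f}.npy',d); return p,d
def world(n,d,u,v):
    c=camera_params(n); P=np.asarray(c['pose']); z=d[v,u]
    return (P@np.array([(u-c['cx'])/c['fx']*z,(v-c['cy'])/c['fy']*z,z,1.0]))[:3]
E
python3 - <<'E'
from h import *
for n in('top','side'):
    snap(n,n+'0'); print(n,np.round(camera_params(n)['pose'],3).tolist())
s=readout.observe(); print(ctrl.tips_ahead,s['time'],np.round(s['position'],3),np.round(s['tcp_rot'],3).tolist())
E
```

```text
top [[-0.02, -0.982, 0.189, 0.4], [-1.0, 0.016, -0.02, 0.018], [0.017, -0.189, -0.982, 0.928], [0.0, 0.0, 0.0, 1.0]]
side [[-0.983, -0.055, 0.177, 0.393], [-0.185, 0.332, -0.925, 0.81], [-0.008, -0.942, -0.336, 0.383], [0.0, 0.0, 0.0, 1.0]]
0.025 0.1 [ 0.157 -0.604  0.212] [[0.968, 0.251, -0.0], [0.251, -0.968, 0.001], [0.0, -0.001, -1.0]]
```

View pics/top0.png

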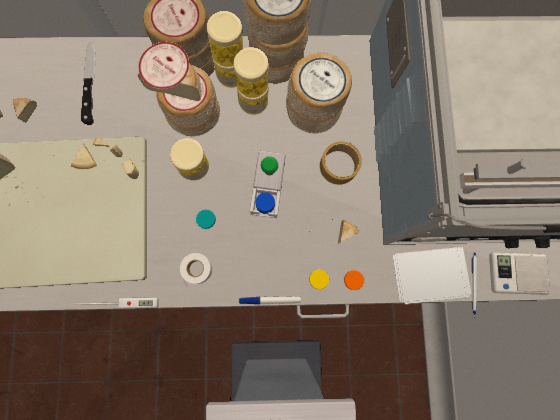

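View pics/side0.png

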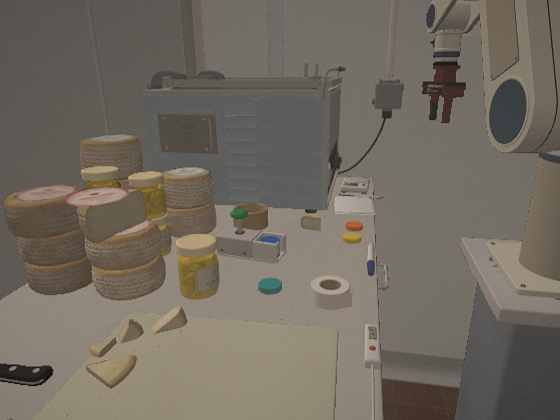

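Top view: plunger at (269,165), blue token stack at (265,203), outlet near (264,215), wedge at (347,231), yellow and orange look-alikes at (319,279) and (354,280), label roll at (195,268), tape roll at (341,162). The side view agrees with this layout.

Run:
```python
from h import *
d=np.load('pics/top0.npy'); p=cv2.imread('pics/top0.png')
for n,u,v in [('plunger',269,165),('token3',265,203),('frontL',251,213),('frontR',277,216),('wedge',347,231),('yel',319,279),('or',354,280),('tape',341,145),('pen',270,300),('jar',188,152),('table',290,240),('cheese',318,78)]:
    print(n,np.round(world('top',d,u,v),3))
# green blob centroid
hsv=cv2.cvtColor(p,cv2.COLOR_BGR2HSV)
for n,lo,hi in[('green',(50,100,40),(75,255,255)),('blue',(105,150,60),(125,255,255))]:
    m=cv2.inRange(hsv,lo,hi); m[:140]=0;m[240:]=0;m[:,:240]=0;m[:,300:]=0
    v,u=np.nonzero(m); c=int(round(u.mean())),int(round(v.mean())); print(n,c,len(u),np.round(world('top',d,*c),4))
c=cv2.resize(p[135:300,235:375],None,fx=3.6*1,fy=3.6,interpolation=cv2.INTER_CUBIC); cv2.imwrite('pics/crop0.png',c)
```

```text
plunger [0.648 0.015 0.1  ]
token3 [0.578 0.026 0.038]
frontL [0.559 0.058 0.022]
frontR [ 0.554 -0.001  0.001]
wedge [ 0.512 -0.156  0.034]
yel [ 0.409 -0.091  0.016]
or [ 0.405 -0.169  0.014]
tape [ 0.711 -0.151  0.04 ]
pen [0.366 0.018 0.018]
jar [0.678 0.187 0.101]
table [ 0.498 -0.03   0.001]
cheese [ 0.818 -0.089  0.153]
green (269, 165) 231 [0.6476 0.0154 0.1   ]
blue (265, 202) 314 [0.5794 0.0255 0.0421]
```

View pics/crop0.png

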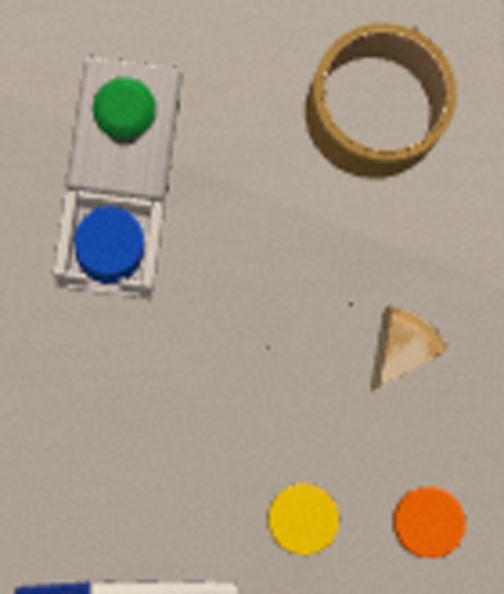

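The crop shows the wedge's straight left face running from about (390,305) to (375,388), facing the dispenser. The outlet has clear table in front of it. I twist in place first so that tool x = world +y and tool y = world +x.

>>> carry_out(moves=[[[0, 0, 0, -0.165, 40], [0, 0, 0, -0.165, 20], [0, 0, 0, -0.165, 0], [0, 0, 0, -0.165, 0], [0, 0, 0, -0.165, 0], [0, 0, 0, -0.165, 0], [0, 0, 0, -0.165, 0], [0, 0, 0, -0.162, 0]]])

```text
time: 1.1
position: [0.1569, -0.6046, 0.2126]
tcp_rot: [[-0.005, 1.0, -0.0], [1.0, 0.005, 0.001], [0.001, -0.0, -1.0]]
force: [0.8, 0.2, -0.4]
width: 0.0114
grasp_force: 0.0
```

Run:
```python
from h import *
d=np.load('pics/top0.npy')
# wedge top (z~34mm): height map points in its neighbourhood
P=np.array([world('top',d,u,v) for v in range(212,250) for u in range(332,365)])
T=P[P[:,2]>0.026]; print(len(T)); r=cv2.minAreaRect(T[:,:2].astype(np.float32)*1000); print(r)
h=cv2.convexHull(T[:,:2].astype(np.float32)*1000)[:,0]; t=cv2.minEnclosingTriangle(h[:,None])[1][:,0]; print(np.round(t,1)); print(np.round(h[::2],0).tolist())
# packer: tall things with y<-0.15
Q=np.array([world('top',d,u,v) for v in range(100,300,4) for u in range(340,460,2)]); Q=Q[(Q[:,2]>0.06)]
print('packer max y',Q[Q[:,0]<.75][:,1].max(),'min x',Q[:,0].min(),'max z',Q[:,2].max())
print(readout.observe()['position'])
```

```text
254
((472.50994873046875, -73.46609497070312), (39.56822204589844, 230.6503143310547), 29.433269500732422)
[[ 400.5   18.3]
 [ 542.2 -154.3]
 [ 513.8 -187.5]]
[[501.0, -164.0], [510.0, -178.0], [517.0, -180.0], [531.0, -167.0], [538.0, -149.0]]Traceback (most recent call last):
  File "<stdin>", line 8, in <module>
  File "h.py", line 6, in world
    c=camera_params(n); P=np.asarray(c['pose']); z=d[v,u]
ValueError: time passes only in moves, steps and waits
```

>>> carry_out(moves=[[[40, 22, 0, 0, 0], [44, 22, 0, 0, 0], [44, 22, 0, 0, 0], [44, 22, 0, 0, 0], [44, 22, 0, 0, 0], [44, 22, 0, 0, 0], [44, 22, 0, 0, 0], [44, 20, 0, 0, 0]]])

```text
time: 2.1
position: [0.3314, -0.2555, 0.213]
tcp_rot: [[0.0, 1.0, 0.0], [1.0, -0.0, 0.0], [0.0, 0.0, -1.0]]
force: [0.4, 0.1, -0.2]
width: 0.0007
grasp_force: 0.0
```

>>> carry_out(moves=[[[45, 30, 0, 0, 0], [45, 30, 0, 0, 0], [45, 30, 0, 0, 0], [45, 30, 0, 0, 0], [23, 49, 0, 0, 0], [23, 49, 0, 0, 0], [23, 49, 0, 0, 0], [22, 49, 0, 0, 0]]])

```text
time: 3.1
position: [0.6482, 0.0151, 0.2126]
tcp_rot: [[-0.0, 1.0, -0.001], [1.0, 0.0, -0.0], [-0.0, -0.001, -1.0]]
force: [-0.4, -1.0, 0.8]
width: 0.0004
grasp_force: 0.0
```

Run:
```python
from h import *
c=camera_params('top'); P=np.asarray(c['pose'])
def ray(u,v,z):
    r=P[:3,:3]@np.array([(u-c['cx'])/c['fx'],(v-c['cy'])/c['fy'],1]); return P[:3,3]+r*(z-P[2,3])/r[2]
for cu,cv_,z in[(393,308,.034),(378,385,.034),(445,346,.034),(388,306,.0),(373,389,0)]:
    print(np.round(ray(235+cu/3.6,135+cv_/3.6,z),4))
p,d=snap('side','side1'); s=readout.observe(); print(np.round(s['position'],4),s['force'])
b=cv2.imread('pics/side1.png')[150:300,180:340]; cv2.imwrite('pics/side1c.png',cv2.resize(b,None,fx=4,fy=4))
```

```text
[ 0.5359 -0.1507  0.034 ]
[ 0.4882 -0.139   0.034 ]
[ 0.5116 -0.1817  0.034 ]
[ 0.5424 -0.154   0.    ]
[ 0.489  -0.1417  0.    ]
[0.6537 0.0175 0.2127] [3.47846304 1.98891029 1.57158588]
```

View pics/side1c.png

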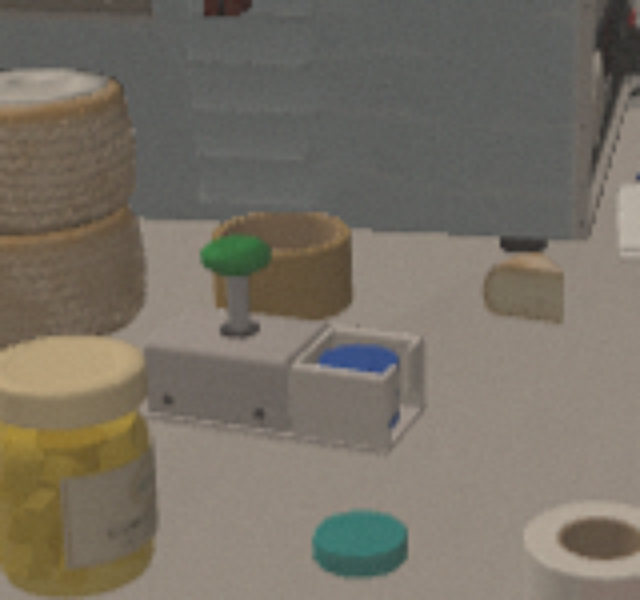

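The side crop shows the fingertips above the knob at about (228,5), the dispenser untouched, and the knob up at (236,255). I descend next.

>>> carry_out(moves=[[[0, 0, 15, 0, 0], [0, 0, 20, 0, 0], [0, 0, 20, 0, 0], [0, 0, 15, 0, 0], [0, 0, 10, 0, 0], [0, 0, 3, 0, 0], [0, 0, 0, 0, 0], [0, 0, 0, 0, 0]]])

```text
time: 4.15
position: [0.6474, 0.0141, 0.1308]
tcp_rot: [[-0.0, 1.0, 0.001], [1.0, 0.0, -0.0], [-0.0, 0.001, -1.0]]
force: [0.4, -0.9, 0.4]
width: 0.0002
grasp_force: 0.0
```

>>> carry_out(moves=[[[0, 1, 3, 0, 0], [0, 0, 3, 0, 0], [0, 0, 2, 0, 0], [0, 0, 2, 0, 0], [0, 0, 2, 0, 0], [0, 0, 2, 0, 0], [0, 0, 2, 0, 0], [0, 0, 2, 0, 0]]])

```text
time: 5.15
position: [0.648, 0.014, 0.1119]
tcp_rot: [[-0.0, 1.0, 0.0], [1.0, 0.0, 0.0], [0.0, 0.0, -1.0]]
force: [0.1, -0.2, 0.1]
width: 0.0008
grasp_force: 0.0
```

>>> carry_out(moves=[[[0, 0, 2, 0, 0], [0, 0, 2, 0, 0], [0, 0, 2, 0, 0], [0, 0, 2, 0, 0], [0, 0, 2, 0, 0], [0, 0, 2, 0, 0], [0, 0, 2, 0, 0], [0, 0, 2, 0, 0]]])

```text
time: 6.15
position: [0.6479, 0.0141, 0.0959]
tcp_rot: [[-0.0, 1.0, -0.0], [1.0, 0.0, 0.0], [0.0, -0.0, -1.0]]
force: [1.0, 0.1, 1.1]
width: 0.0001
grasp_force: 0.0
```

>>> carry_out(moves=[[[0, 0, 2, 0, 0], [0, 0, 2, 0, 0], [0, 0, 1, 0, 0], [0, 0, 0.5, 0, 0], [0, 0, 0.5, 0, 0], [0, 0, 0, 0, 0]]])

```text
time: 6.9
position: [0.648, 0.0141, 0.0901]
tcp_rot: [[-0.0, 1.0, 0.0], [1.0, 0.0, 0.0], [0.0, 0.0, -1.0]]
force: [-0.2, -0.2, 0.1]
width: 0.0008
grasp_force: 0.0
```

Run:
```python
from h import *
snap('side','side2'); s=readout.observe(); print(np.round(s['position'],4),s['force'])
b=cv2.imread('pics/side2.png')[150:300,180:340]; cv2.imwrite('pics/side2c.png',cv2.resize(b,None,fx=4,fy=4))
```

```text
[0.648  0.014  0.0901] [-0.39374256 -0.09772161 -0.10207677]
```

View pics/side2c.png

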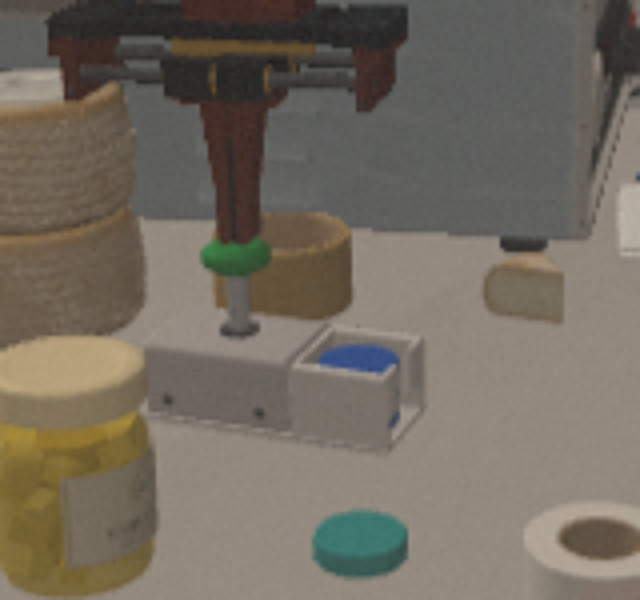

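The fingertips appear at the knob's top edge, about (235,240) in the crop, and the knob is still up. I check this with depth.

Run:
```python
from h import *
d=np.load('pics/side2.npy')
for cu,cv_ in[(235,150),(225,200),(250,200),(225,225),(235,232),(252,232),(235,240),(225,245),(235,255),(235,265)]:
    print(cu,cv_,np.round(world('side',d,180+cu//4,150+cv_//4),4))
p,d=snap('top','top2')
print('top',np.round(world('top',d,269,165),3)); s=readout.observe(); print(ctrl.tips_ahead,s['q'],s['effort'],s['width'])
```

```text
235 150 [0.6461 0.0262 0.1512]
225 200 [0.6525 0.0246 0.1218]
250 200 [0.6394 0.0242 0.1224]
225 225 [0.6524 0.0268 0.1092]
235 232 [0.6486 0.0258 0.1045]
252 232 [0.64   0.0178 0.1023]
235 240 [0.6484 0.0271 0.1005]
225 245 [0.6537 0.0246 0.0971]
235 255 [0.6481 0.0291 0.0944]
235 265 [0.6465 0.035  0.0898]
top [0.487 0.017 0.638]
0.025 [3.31110754e-03 6.05645034e-01 1.64758222e+00 1.24933429e-05
 8.88234976e-01 3.30609273e-03] [ 1.72466716e-04 -6.02629995e+01 -2.27747476e+01  5.67111501e-02
  1.52438093e-02 -2.03938873e-05] 0.0005721188592260082
```

Run:
```python
from h import *
d=np.load('pics/side1.npy')
for u,v in[(237,148),(237,151),(237,152),(237,153),(237,140)]: print('side1',np.round(world('side',d,u,v),4))
p,d=snap('side','side3'); s=readout.observe()
print(s['time'],s['position'],s['force'])
for v in range(200,214,2): print(v,np.round(world('side',d,238,v),4),p[v,238])
```

```text
side1 [0.6438 0.0272 0.2333]
side1 [0.6448 0.0251 0.2268]
side1 [0.6439 0.0283 0.2254]
side1 [0.6448 0.0259 0.2229]
side1 [0.6434 0.0258 0.2492]
7.05 [0.64794507 0.01402842 0.09009744] [ 0.48704427 -0.09553131  0.54418141]
200 [0.6479 0.025  0.1222] [45 42 40]
202 [0.6497 0.0203 0.1162] [51 49 48]
204 [0.649  0.0231 0.1126] [48 44 41]
206 [0.6482 0.0262 0.1092] [43 41 36]
208 [0.6494 0.0231 0.1036] [46 46 45]
210 [0.6489 0.0253 0.0998] [57 71 54]
212 [0.6476 0.0301 0.097 ] [ 61 114  64]
```

Depth in both side frames puts the real fingertips about 34 mm higher than reading − tips_ahead, so tip z ≈ reading + 9 mm; x and y agree. The tips are only just at the knob, nothing is pressed yet, and I go on by the camera and the force.

>>> carry_out(moves=[[[0, 0, 2, 0, 0], [0, 0, 2, 0, 0], [0, 0, 2, 0, 0], [0, 0, 2, 0, 0], [0, 0, 2, 0, 0], [0, 0, 2, 0, 0], [0, 0, 2, 0, 0], [0, 0, 2, 0, 0]]])

```text
time: 8.05
position: [0.6481, 0.0141, 0.074]
tcp_rot: [[-0.0, 1.0, 0.0], [1.0, 0.0, 0.0], [0.0, 0.0, -1.0]]
force: [1.3, 0.7, 2.4]
width: 0.0005
grasp_force: 1.3
```

>>> carry_out(moves=[[[0, 0, 2, 0, 0], [0, 0, 2, 0, 0], [0, 0, 2, 0, 0], [0, 0, 2, 0, 0], [0, 0, 2, 0, 0], [0, 0, 2, 0, 0], [0, 0, 1, 0, 0], [0, 0, 0, 0, 0]]])

```text
time: 9.05
position: [0.648, 0.0141, 0.061]
tcp_rot: [[-0.0, 1.0, 0.0], [1.0, 0.0, 0.0], [0.0, 0.0, -1.0]]
force: [2.4, 0.2, 3.0]
width: 0.0004
grasp_force: 1.2
```

>>> carry_out(moves=[[[0, 0, 1, 0, 0], [0, 0, 1, 0, 0], [0, 0, 1, 0, 0], [0, 0, 0, 0, 0]]])

```text
time: 9.55
position: [0.648, 0.014, 0.058]
tcp_rot: [[0.0, 1.0, 0.0], [1.0, -0.0, -0.0], [-0.0, 0.0, -1.0]]
force: [1.6, -0.6, 2.1]
width: 0.0003
grasp_force: 1.3
```

>>> carry_out(moves=[[[0, 0, 0.7, 0, 0], [0, 0, 0, 0, 0]]])

```text
time: 9.8
position: [0.648, 0.0141, 0.0574]
tcp_rot: [[0.0, 1.0, 0.0], [1.0, -0.0, 0.0], [0.0, 0.0, -1.0]]
force: [2.8, 0.3, 3.3]
width: 0.0004
grasp_force: 1.3
```

>>> carry_out(moves=[[[0, 0, 0.7, 0, 0], [0, 0, 0, 0, 0]]])

```text
time: 10.05
position: [0.648, 0.014, 0.0568]
tcp_rot: [[0.0, 1.0, 0.0], [1.0, -0.0, 0.0], [0.0, 0.0, -1.0]]
force: [0.9, -0.3, 4.8]
width: 0.0003
grasp_force: 2.0
```

>>> carry_out(moves=[[[0, 0, 0.7, 0, 0], [0, 0, 0, 0, 0]]])

```text
time: 10.3
position: [0.6481, 0.014, 0.0567]
tcp_rot: [[-0.0, 1.0, 0.0], [1.0, 0.0, 0.0], [0.0, 0.0, -1.0]]
force: [-1.1, -0.2, 9.0]
width: 0.0005
grasp_force: 4.5
```

Run:
```python
from h import *
p,d=snap('side','side4'); s=readout.observe(); print(np.round(s['position'],4),s['force'])
g=p.astype(int); m=(g[...,1]>g[...,0]+35)&(g[...,1]>g[...,2]+35); m[:195]=0; m[235:]=0; m[:,:210]=0; m[:,260:]=0
v,u=np.nonzero(m); print(v.min(),v.max(),u.mean()); uu=int(u.mean())
for q in range(v.min()-2,v.max()+1,1): print(q,np.round(world('side',d,uu,q),4))
b=p[150:300,180:340,::-1]; cv2.imwrite('pics/side4c.png',cv2.resize(b,None,fx=4,fy=4))
```

```text
[0.648  0.014  0.0567] [-0.02334214  0.2360081   9.11434088]
224 229 237.0185185185185
222 [0.6536 0.0221 0.0709]
223 [0.653  0.0244 0.0695]
224 [0.6517 0.0286 0.0688]
225 [0.6526 0.0264 0.0656]
226 [0.6514 0.0304 0.0649]
227 [0.651  0.032  0.0633]
228 [0.6508 0.0329 0.0613]
229 [0.6497 0.0366 0.0605]
```

View pics/side4c.png

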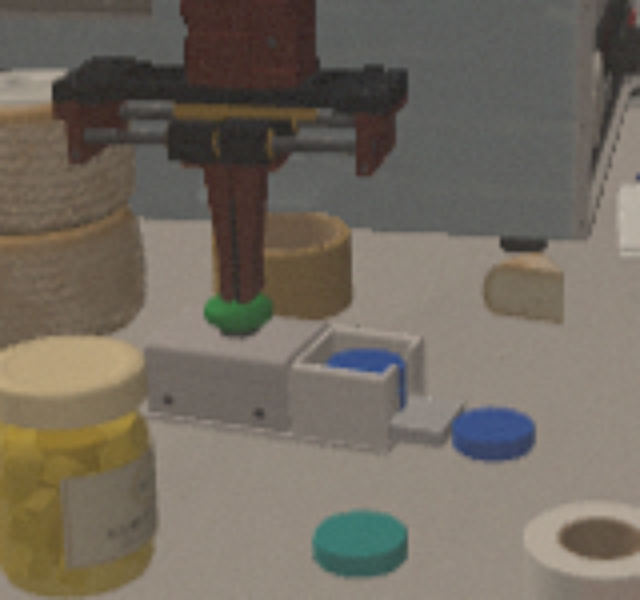

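The knob is at its stop (9 N) with the pusher out, and one token lies on the table at (493,432) in the crop. Now I release.

>>> carry_out(moves=[[[0, 0, -4, 0, 0], [0, 0, -6, 0, 0], [0, 0, -6, 0, 0], [0, 0, -6, 0, 0], [0, 0, -8, 0, 0], [0, 0, -15, 0, 0], [0, 0, -20, 0, 0], [0, 0, -10, 0, 0]]])

```text
time: 11.35
position: [0.6489, 0.0141, 0.1332]
tcp_rot: [[-0.0, 1.0, 0.003], [1.0, 0.0, 0.0], [0.0, 0.003, -1.0]]
force: [1.4, -0.4, 0.3]
width: 0.0005
grasp_force: 0.0
```

Run:
```python
from h import *
p,d=snap('side','side5'); s=readout.observe(); print(np.round(s['position'],4),s['force'])
g=p.astype(int)
m=((g[...,2]>g[...,0]+50)&(g[...,2]>g[...,1]+30)).astype(np.uint8); m[:225]=0; m[300:]=0; m[:,:230]=0;m[:,345:]=0
n,l,st,ce=cv2.connectedComponentsWithStats(m)
for i in range(1,n):
    if st[i,4]<20: continue
    v,u=np.nonzero(l==i); W=np.array([world('side',d,a,b) for a,b in zip(u,v)]); print(st[i],np.round(W.min(0),3),np.round(W.max(0),3)); 
    T=W[W[:,2]>0.009]; print('mid',np.round((np.percentile(T,3,axis=0)+np.percentile(T,97,axis=0))/2,4))
m=(g[...,1]>g[...,0]+35)&(g[...,1]>g[...,2]+35); m[:195]=0; m[235:]=0; m[:,:210]=0; m[:,260:]=0
v,u=np.nonzero(m); print('green',u.mean(),v.mean())
```

```text
[0.6494 0.0141 0.1341] [ 1.02489258 -0.45334618  0.41523252]
[293 252  20  10 137] [0.393 0.024 0.002] [0.526 0.81  0.383]
mid [0.5054 0.0436 0.0112]
green 237.14285714285714 211.97402597402598
```

The knob is back up and one token is out at about (0.505, 0.04). I move to the +y side of it, jaws at 24 mm to cradle it.

>>> carry_out(moves=[[[11, -18, 0, 0, 24], [11, -18, 0, 0, 24], [11, -18, 0, 0, 24], [11, -18, 0, 0, 24], [11, -18, 0, 0, 24], [11, -18, 0, 0, 24], [11, -18, 0, 0, 24], [11, -18, 0, 0, 24]]])

```text
time: 12.4
position: [0.5028, 0.1027, 0.131]
tcp_rot: [[-0.0, 1.0, 0.0], [1.0, 0.0, 0.0], [0.0, 0.0, -1.0]]
force: [0.7, -1.0, 1.2]
width: 0.024
grasp_force: 0.0
```

>>> carry_out(moves=[[[0, 0, 15, 0, 24], [0, 0, 20, 0, 24], [0, 0, 20, 0, 24], [0, 0, 20, 0, 24], [0, 0, 15, 0, 24], [0, 0, 10, 0, 24], [0, 0, 5, 0, 24], [0, 0, 0, 0, 24]]])

```text
time: 13.4
position: [0.504, 0.102, 0.0259]
tcp_rot: [[0.0, 1.0, -0.0], [1.0, -0.0, -0.0], [-0.0, -0.0, -1.0]]
force: [0.1, -0.6, 0.5]
width: 0.0238
grasp_force: 0.0
```

Run:
```python
from h import *
s=readout.observe(); print(np.round(s['position'],4),s['force'])
p,d=snap('top','top6'); p2,d2=snap('side','side6')
a=cv2.resize(p[150:290,180:380,::-1],None,fx=2.85,fy=2.85); b=cv2.resize(p2[190:330,210:370,::-1],None,fx=1,fy=1)
a=cv2.resize(p[150:290,180:380,::-1],(400,280)); b=cv2.resize(p2[170:310,200:400,::-1],(400,280))
cv2.imwrite('pics/both6.png',cv2.resize(np.vstack([a,b]),None,fx=1,fy=1))
g=p2.astype(int); m=((g[...,2]>g[...,0]+50)&(g[...,2]>g[...,1]+30)); m[:225]=0; m[300:]=0; m[:,:270]=0;m[:,345:]=0
v,u=np.nonzero(m); k=d2[v,u]>0; W=np.array([world('side',d2,a,b) for a,b in zip(u[k],v[k])]); T=W[W[:,2]>.009]; print(len(T),T.min(0),T.max(0),u.min(),u.max(),v.min(),v.max())
```

```text
[0.504  0.102  0.0259] [ 0.07597307 -0.57919234  0.47517211]
94 [0.48602815 0.013416   0.00914507] [0.58249728 0.06164205 0.02694792] 270 312 242 262
```

View pics/both6.png

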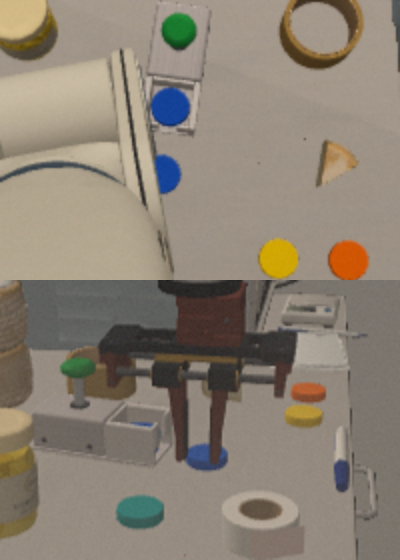

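Top half: the token, partly hidden by the arm, has its right edge at px (270,237), so its centre is about (0.505, 0.0365). In the side half the fingertips stand in front of it (camera side), with the jaws straddling its middle. I lower to about 5 mm above the table.

>>> carry_out(moves=[[[0, 0, 10, 0, 24], [0, 0, 8, 0, 24], [0, 0, 5, 0, 24], [0, 0, 4, 0, 24], [0, 0, 2, 0, 24], [0, 1, 1, 0, 24], [0, 0, 0, 0, 24], [0, 0, 0, 0, 24]]])

```text
time: 14.5
position: [0.5051, 0.1021, -0.0039]
tcp_rot: [[-0.0, 1.0, 0.0], [1.0, 0.0, 0.0], [0.0, 0.0, -1.0]]
force: [0.7, -1.3, -0.2]
width: 0.0241
grasp_force: 0.0
```

Run:
```python
from h import *
s=readout.observe(); print(np.round(s['position'],4),s['force'])
p,d=snap('side','side7')
# finger tips: scan columns in finger area, lowest red-dark pixel
for u in list(range(286,294,2))+list(range(302,312,2)):
    col=[(v,np.round(world('side',d,u,v),3)) for v in range(225,275) if d[v,u]>0]
    f=[(v,w) for v,w in col if 0.09<w[1]<0.12 and 0.47<w[0]<0.54 and w[2]>0.0005]
    if f: print(u,f[-1])
```

```text
[ 0.5051  0.1021 -0.0039] [ 0.67455933 -1.31985818 -0.2046028 ]
286 (256, array([0.529, 0.112, 0.042]))
288 (273, array([0.525, 0.113, 0.006]))
290 (273, array([0.521, 0.114, 0.007]))
292 (272, array([0.518, 0.106, 0.005]))
304 (274, array([0.493, 0.112, 0.006]))
306 (274, array([0.489, 0.113, 0.007]))
308 (274, array([0.485, 0.114, 0.008]))
310 (258, array([0.484, 0.093, 0.032]))
```

Tips at about 5 mm and clear of the table. I push slowly along −y.

>>> carry_out(moves=[[[-5, 0, 0, 0, 24], [-7, 0, 0, 0, 24], [-6, 0, 0, 0, 24], [-5, 0, 0, 0, 24], [-5, 0, 0, 0, 24], [-5, 0, 0, 0, 24], [-5, 0, 0, 0, 24], [-5, 0, 0, 0, 24]]])

```text
time: 15.55
position: [0.505, 0.0587, -0.004]
tcp_rot: [[-0.0, 1.0, 0.0], [1.0, 0.0, 0.0], [0.0, 0.0, -1.0]]
force: [-0.3, -0.3, 0.7]
width: 0.0242
grasp_force: 0.0
```

>>> carry_out(moves=[[[-6, 0.3, 0, 0, 24], [-6, 0.3, 0, 0, 24], [-6, 0.3, 0, 0, 24], [-6, 0.3, 0, 0, 24], [-6, 0.3, 0, 0, 24], [-6, 0.3, 0, 0, 24], [-6, 0.3, 0, 0, 24], [-6, 0.3, 0, 0, 24]]])

```text
time: 16.55
position: [0.5073, 0.0107, -0.004]
tcp_rot: [[-0.0, 1.0, -0.0], [1.0, 0.0, 0.0], [0.0, -0.0, -1.0]]
force: [0.7, -0.8, -0.3]
width: 0.0238
grasp_force: 0.0
```

>>> carry_out(moves=[[[-6, 0.3, 0, 0, 24], [-6, 0.3, 0, 0, 24], [-6, 0.3, 0, 0, 24], [-6, 0.3, 0, 0, 24], [-6, 0.3, 0, 0, 24], [-6, 0.3, 0, 0, 24], [-6, 0.3, 0, 0, 24], [-6, 0.3, 0, 0, 24]]])

```text
time: 17.55
position: [0.5098, -0.0374, -0.004]
tcp_rot: [[-0.0, 1.0, 0.0], [1.0, 0.0, -0.0], [-0.0, 0.0, -1.0]]
force: [-0.3, -0.0, 0.6]
width: 0.0243
grasp_force: 0.0
```

Run:
```python
from h import *
s=readout.observe(); print(np.round(s['position'],4),s['force'])
p,d=snap('top','top8'); p2,d2=snap('side','side8')
a=cv2.resize(p[150:290,210:410,::-1],(400,280)); b=cv2.resize(p2[170:310,220:420,::-1],(400,280))
cv2.imwrite('pics/both8.png',cv2.resize(np.vstack([a,b]),None,fx=1,fy=1))
```

```text
[ 0.5098 -0.0374 -0.004 ] [-0.2810937  -0.02195778  0.57261562]
```

View pics/both8.png

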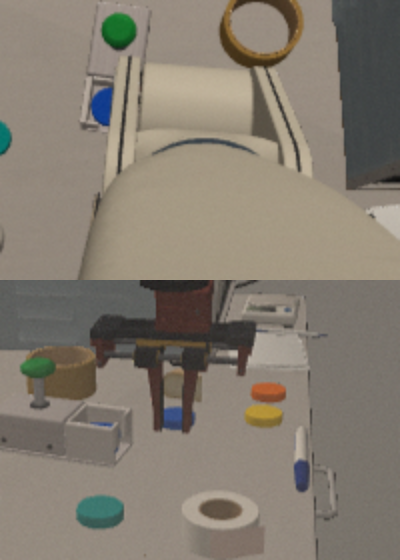

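The side half shows the token cradled at (178,417), on its way to the wedge at (185,388). I push on, slower towards the end.

>>> carry_out(moves=[[[-6, 0, 0, 0, 24], [-6, 0, 0, 0, 24], [-6, 0, 0, 0, 24], [-6, 0, 0, 0, 24], [-5, 0, 0, 0, 24], [-4, 0, 0, 0, 24], [-4, 0, 0, 0, 24], [-3, 0, 0, 0, 24]]])

```text
time: 18.65
position: [0.5098, -0.0772, -0.004]
tcp_rot: [[0.0, 1.0, 0.0], [1.0, -0.0, -0.0], [-0.0, 0.0, -1.0]]
force: [0.4, 0.3, -0.0]
width: 0.0239
grasp_force: 0.0
```

>>> carry_out(moves=[[[-3, 0, 0, 0, 24], [-3, 0, 0, 0, 24], [-2, 0, 0, 0, 24], [-2, 0, 0, 0, 24], [-1, 0, 0, 0, 24], [0, 0, 0, 0, 24]]])

```text
time: 19.4
position: [0.5098, -0.088, -0.004]
tcp_rot: [[0.0, 1.0, 0.0], [1.0, -0.0, -0.0], [-0.0, 0.0, -1.0]]
force: [-0.2, 0.0, 0.4]
width: 0.0243
grasp_force: 0.0
```

Run:
```python
from h import *
s=readout.observe(); print(np.round(s['position'],4),s['force'])
p2,d2=snap('side','side9')
cv2.imwrite('pics/side9c.png',cv2.resize(p2[200:260,270:350,::-1],None,fx=7,fy=7,interpolation=cv2.INTER_CUBIC))
```

```text
[ 0.5098 -0.088  -0.004 ] [-0.18915905  0.02677807  0.36515392]
```

View pics/side9c.png

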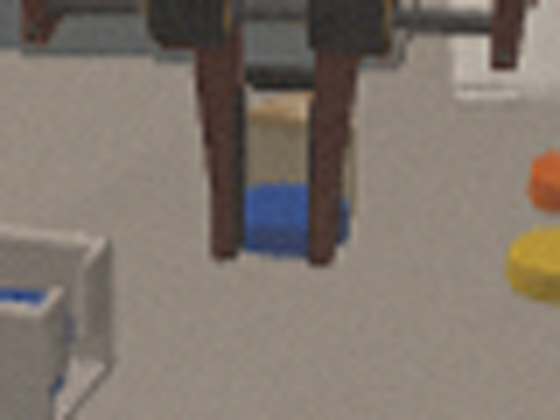

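The token is just in front of the wedge (between the fingers at (290,220)). I back off to view the gap from above.

>>> carry_out(moves=[[[3, 0, 0, 0, 24], [6, 0, 0, 0, 24], [12, 0, 0, 0, 24], [20, 0, 0, 0, 24], [25, 0, 0, 0, 24], [25, 0, 0, 0, 24], [25, 0, 0, 0, 24], [24, 0, 0, 0, 24]]])

```text
time: 20.45
position: [0.5095, 0.0537, -0.004]
tcp_rot: [[-0.001, 1.0, -0.0], [1.0, 0.001, 0.0], [0.0, -0.0, -1.0]]
force: [-0.2, -0.2, -0.2]
width: 0.0243
grasp_force: 0.0
```

Run:
```python
from h import *
s=readout.observe(); print(np.round(s['position'],4),s['force'])
p,d=snap('top','top10')
cv2.imwrite('pics/top10c.png',cv2.resize(p[190:290,270:370,::-1],None,fx=6,fy=6,interpolation=cv2.INTER_CUBIC))
```

```text
[ 0.5095  0.0537 -0.004 ] [-0.17498197 -0.21167963 -0.15126486]
```

View pics/top10c.png

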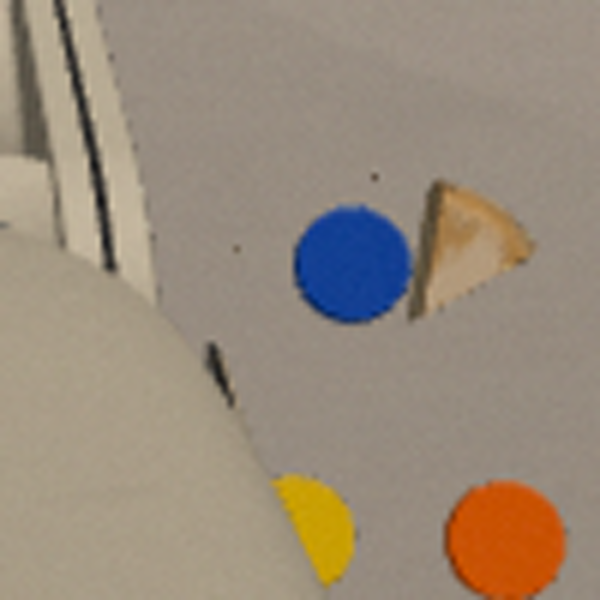

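The token's right edge is at (412,265) and the wedge face about (419,265), a gap of roughly 3 mm; the wedge and discs are where they were. I raise the tool and hand in.

>>> carry_out(moves=[[[0, 0, -10, 0, 24], [0, 0, -20, 0, 24], [0, 0, -20, 0, 24], [0, 0, -20, 0, 24], [0, 0, -10, 0, 24], [0, 0, 0, 0, 24], [0, 0, 0, 0, 24]]])

```text
time: 21.38
position: [0.5093, 0.0518, 0.0755]
tcp_rot: [[0.0, 1.0, -0.001], [1.0, -0.0, -0.0], [-0.0, -0.001, -1.0]]
force: [0.0, 0.2, -0.7]
width: 0.0242
grasp_force: 0.0
```

```bash
python3 -c "
from plant import workorder, readout
s=readout.observe(); print(s['time'],s['position'],s['force']); print(workorder.sign_off())"
```

```text
21.375 [0.50931576 0.05182511 0.07554396] [ 0.01926873  0.2371601  -0.70344552]
the job is handed in; nothing more can be done
None
```

The job is handed in at 21.4 s: I pressed the plunger once to its stop and it came back up, one blue token came out, and it now lies flat about 3 mm from the cheese wedge, which did not move.

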